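# Tablet into the mug, safety cap off the cleaner

## Task

I want to soak the mug: take the round solid tablet out of the three-part wooden tray and drop it into the mug, leaving the mug standing upright where it is. Then open the bottle of cleaner that is fixed in the steel stand: press its safety cap straight down, keep it pressed while you turn it anticlockwise (seen from above) until it is free, and lift it off. Finish while still holding the cap, upright and still, straight above the bottle with at least 3 cm of clear air between cap and bottle, and do not disturb anything else.

Things in the scene. Friction and masses are not known exactly. Their poses are not given: they have to be found in the camera images.
- tablet_center (a point): Centre of the round cleaning tablet, a loose solid off-white disc 30 mm across and 24 mm thick lying flat (z up), about 30 g. It lies alone in one of the three compartments of the tray (any of them), about in the middle.
- square_tablet_center (a point): Centre of a loose off-white square block 32 x 32 x 24 mm in another compartment; leave it there.
- seal_ring_center (a point): Centre of a loose off-white ring, 40 mm outside, 24 mm hole, 12 mm high, in the remaining compartment; leave it there.
- parts_tray: Low wooden tray fixed to the worktop, 108 (x) x 244 (y) x 16 mm high; origin under its centre. Two dividers make three compartments in a row along its y axis, at y = -80, 0, +80 mm, each about 100 (x) x 76 (y) mm inside, so there is more room for fingers along x; walls 4 mm thick and 16 mm high, floor 4 mm above the worktop.
- mug_mouth (a point): Centre of the open mouth of the loose china mug with blue dots, at rim height, 93 mm above the worktop; mouth about 80 mm across, 92 mm outside, narrowing to about 48 mm clear at the bottom, inner floor 8 mm up. z is up along the mug; the handle sticks out along this frame's -y to 82 mm from this point. About 0.3 kg.
- cap_center (a point): Centre of the white ribbed safety cap locked on the bottle: 52 mm across (16 small flats, one facing the cap's x axis, the next every 22.5 degrees), 31 mm high, so top and lower edge are 15.5 mm above and below this point; about 50 g, a body of its own. Its x axis runs along the raised bar on its top; closed, it agrees with the bottle's x axis and this point is 1.5 mm below bottle_mouth.
- cap_top (a point): Middle of the cap's top. A spring holds the cap up against teeth: press it down 3.5 mm or more (7 N; it bottoms out at 7 mm, 10 N) and keep it down while turning anticlockwise seen from above. Turned 52 to 125 degrees from closed (aim for 75 to 80) it is free and lifts straight off; with less turn it is still caught. Clockwise, or not pressed, it is blocked.
- bottle_mouth (a point): Centre of the rim of the bottle's neck, 160 mm above the worktop, inside the cap; z up, x and y as the bottle's body. The white bottle (body 70 (x) x 88 (y) mm, 104 mm high, then a short shoulder up to 122 mm and the neck) is fixed in a steel stand, 112 x 128 mm, on the worktop, immovable. Wall cabinets hang behind it, beyond x = 0.55 m and higher than 0.4 m: carry things round nearer the robot.
- salt_mill_center (a point): Centre of a loose bystander: glass mill with a grey cap, 44 mm across, 90 mm high.
- pepper_mill_center (a point): Centre of a loose bystander: another such mill, 44 mm across, 90 mm high.
- lemon_center (a point): Centre of a loose bystander: lemon, 71 x 53 x 51 mm.
- teaspoon_center (a point): Centre of a loose bystander: teaspoon lying flat along its y axis, 132 mm long, 10 mm high.
- tin_center (a point): Centre of a loose bystander: tin, 75 mm across, 110 mm high.
Not all that is in view belongs to the job. There is more than one size of the part that bears cap_center; the job needs the larger. Leave any black look-alike of the part that bears bottle_mouth alone.

How it is judged:
On the way, in this order (a step that is already met when the one before it is completed fails the run):
1. the round tablet lies inside the upright mug, let go (horizontal distance between tablet_center and mug_mouth below 0.032 m and z of tablet_center in the frame of mug_mouth between -0.1 and -0.04 m and angle between mug_mouth's own z axis and vertical below 0.2 rad and contact force between the fingers and tablet below 0.05 N), for 0.2 s.
2. the cap is pressed down at least 3 mm on the bottle (z of cap_center in the frame of bottle_mouth below -0.0045 m and horizontal distance between cap_center and bottle_mouth below 0.006 m and angle between the x axis of cap_center and the x axis of bottle_mouth, either way round below 0.7 rad), for 0.05 s.
3. the pressed cap is turned free, still on the neck (angle between the x axis of cap_center and the x axis of bottle_mouth, either way round above 0.8 rad and z of cap_center in the frame of bottle_mouth below 0.005 m and horizontal distance between cap_center and bottle_mouth below 0.008 m), for 0.05 s.
At the end, for the whole second after the job is handed in: Tablet at rest in the upright mug (40 mm or more below the rim); fingers hold the cap (over 1 N), still, upright within 0.3 rad, within 45 mm sideways of the bottle's axis, its centre 45 to 200 mm above the bottle's rim (30 mm of clear air), not touching the bottle (horizontal distance between tablet_center and mug_mouth below 0.032 m and z of tablet_center in the frame of mug_mouth between -0.1 and -0.04 m and angle between mug_mouth's own z axis and vertical below 0.2 rad and z of cap_center in the frame of bottle_mouth between 0.0455 and 0.2 m and horizontal distance between cap_center and bottle_mouth below 0.045 m and angle between cap_center's own z axis and vertical below 0.3 rad and contact force between the fingers and safety_cap above 1 N and contact force between safety_cap and bottle below 0.05 N and linear speed of each of safety_cap, tablet below 0.03 m/s); the arm keeps its last pose, push and grip.
It fails at once if the mug is tipped or shoved away (over 0.5 rad or 60 mm) (angle between mug_mouth's own z axis and vertical above 0.5 rad or distance of mug_mouth from where it was at the start of the episode above 0.06 m).
It fails at once if the square tablet or the ring leaves its compartment (over 60 mm) (distance of any of square_tablet_center, seal_ring_center from where it was at the start of the episode above 0.06 m).
It fails at once if a bystander is moved over 50 mm (distance of any of salt_mill_center, pepper_mill_center, lemon_center, teaspoon_center, tin_center from where it was at the start of the episode above 0.05 m).
It also fails if it takes over 56 s, if anything falls off the work surface, if the arm or the gripper's body presses on something with over 40 N, if the wrist force passes 120 N, or if a joint passes its speed limit or range.

## Robot

A 6-joint arm with a two-finger parallel gripper is mounted at the origin on a cart in front of the work surface, level with it; the furniture and walls round the work are solid. World frame = base frame: x ahead of the robot, y to its left, z up, the work surface at z = 0. Lengths are in m, angles in rad, forces in N, time in s.
With the tool pointing down it reaches from about 0.35 to 0.975 m from the base axis. Payload 4.9 kg.
Tool frame: the origin (TCP) lies on the front face of the gripper's body, between the roots of the fingers; the fingertips stand ctrl.finger_overhang ahead of it and the grasp point (between the pads) lies 54 mm ahead of it (ctrl.finger_overhang is the distance from the TCP to the fingertips, in m); z points along the fingers, y is the line along which they close (so a half turn about z gives the same grasp; the last joint's range is limited). The gripper opens to 85 mm and grips with 20 to 120 N. Pads are 22 mm wide; open, the fingers measure 114 mm over their backs; the gripper's body (76 mm by 85 mm) begins 54 mm behind the grasp point. The pads swing forward as they close: fully open they stand 13 mm farther back than shut.
Start: joints at [-1.34, 0.053, 1.613, -0, 1.476, -0.119], TCP at [0.214, -0.587, 0.304] pointing down, gripper open.
Joint ranges: [-3.01, 3.01], [-1.01, 2.22], [0.06, 2.58], [-1.02, 4.17], [0.09, 2.62], [-3.14, 3.14]. Speed limits (rad/s): [2.57, 2.57, 3.14, 3.14, 3.14, 3.14].

## Interface

Orientations are given as a rotation vector (axis times angle).
In Python, from station import ctrl, vision gives the robot as it stands. The module is installed in compiled form; this text tells all that it offers.
- The arm moves only by the tool drive_tool, never from a script. Its argument "rows" is a list of rows, each a list of 2 entries, a list of its own where there are three numbers: the shift along the tool's x, y, z in m, then the turn about the tool's z in rad. A call has 1 to 10 rows; each row shifts and turns the commanded pose from where the row before left it, along the tool's axes as they then stand; what a row does not reach is not made up. A row lasts 1/10 s, in which the tool goes at most 50 mm and 8.59 degrees, less where a joint would pass 70% of its speed; a pose out of reach is approached as far as the arm can. A call with a gripper value outside its range is refused whole. "jaw" is the closure, from 0 (fully open) to 1 (shut), set as the call begins (left out, the last holds). The fingers move at their own pace and stop on an object; "grip_force" is the grip in N (left out, the last holds). Time passes only in rows, so rows that do not move let the fingers close. It gives the time, the measured TCP pose, the force, the opening and the grip force at its end, in the units of the state.
- ctrl.get_obs(): the state, without advancing time (a new reading comes with each control period).
- vision.get_image(name): name is "scene" or "top" or "wrist"; returns a dict with "image" (400x640x3 uint8, blue, green, red), "vertical_fov" (degrees; the focal length in pixels is half the picture's height over the tangent of half this angle, whatever the lens; pixels are square), "cx", "cy" (the principal point, pixels), "R" (3x3) and "t" (3): a world point X has camera coordinates R X + t. Camera axes: x right, y down, z forward; pixel columns grow to the right and rows downward; lengths in m; the calibration is good to about 2 mm. A picture is of the moment at which its call begins. There is no depth.
- ctrl.finish_job(): hands the job in; it is judged then, once.
The state is a dict: "t": time; "q": joint angles; "dq": joint speeds; "effort": joint torques, N m; "tool_pos": TCP position; "tool_rot": TCP orientation; "contact_force": force on the tool from outside, world axes, zero at the start; "wrist_torque": the same for the moment, N m; "opening": finger opening in m; "grip_force": force on a finger pad.
Only numpy, scipy, OpenCV 4.12 (cv2) and the standard library are available. Lean on these libraries where they do the work, as an engineer would, in place of code of your own. Each camera call takes 0.05 s, during which the arm holds its last target. There are 200 camera calls.

## Working session

There is one attempt and no reset: what is moved stays moved. The work goes in short steps, Python scripts to look and compute and a tool call to move; the robot and the scene stay as the last step left them, time stands still between calls to the robot, and variables do not carry over. Pictures are saved under pics/ and viewed, at most 11 in all, crops included, and the job is handed in when it is done.

Besides the shell and the picture viewer there is one more tool, called after "Emit:" as name(argument=value, ...), one argument or row to a line, values as JSON. drive_tool: Moves the arm, as the interface text tells. Its arguments: {"type":"object","properties":{"rows":{"type":"array","items":{"type":"array"}},"jaw":{"type":"number"},"grip_force":{"type":"number"}},"required":["rows"]}

```bash
mkdir -p pics
cat > h.py <<'E'
import numpy as np, cv2
from station import ctrl, vision
def cam(n):
    d=vision.get_image(n); d['f']=200/np.tan(np.radians(d['vertical_fov'])/2); d['R']=np.array(d['R']); d['t']=np.array(d['t']); return d
def ray(d,u,v):
    r=d['R'].T@np.array([(u-d['cx'])/d['f'],(v-d['cy'])/d['f'],1]); return -d['R'].T@d['t'], r
def atz(d,u,v,z):
    c,r=ray(d,u,v); return c+r*(z-c[2])/r[2]
def px(d,X):
    p=d['R']@np.array(X)+d['t']; return p[:2]/p[2]*d['f']+[d['cx'],d['cy']]
E
python3 - <<'E'
from h import *
import pickle
D={n:cam(n) for n in('scene','top','wrist')}
pickle.dump(D,open('d0.pkl','wb'))
for n in D: print(n,D[n]['f'],D[n]['cx'],D[n]['cy'],-D[n]['R'].T@D[n]['t'],D[n]['R'][2])
for n in('scene','top'): cv2.imwrite(f'pics/{n}0.png',cv2.resize(D[n]['image'],(800,500),interpolation=cv2.INTER_CUBIC))
o=ctrl.get_obs(); print(o,ctrl.finger_overhang)
E
```

```text
scene 423.4538494253364 322.30164448142597 200.24450621535203 [ 0.60355202 -1.17297375  0.69936979] [-0.12520382  0.88692228 -0.44462667]
top 473.7456043537737 323.15649443456965 206.7028290500888 [-0.54062827 -0.45710332  1.54658334] [ 0.54828282  0.25862905 -0.79529678]
wrist 281.73162838935576 318.015240659103 199.50930012435052 [ 0.28639186 -0.56158082  0.37357544] [-0.28045399 -0.10041258 -0.9546009 ]
{'t': 0.15, 'q': array([-1.34002387e+00,  5.32053162e-02,  1.61397917e+00,  2.07901510e-06,
        1.47597404e+00, -1.19015547e-01]), 'dq': array([ 0.00061852, -0.00322166, -0.00419758,  0.00125285,  0.00055381,
       -0.00065787]), 'effort': array([ 5.91816879e-04, -3.94241631e+01, -3.70722628e+01, -1.07053022e-04,
        4.67955979e-03,  9.26847804e-06]), 'tool_pos': array([ 0.21409397, -0.58679737,  0.30294493]), 'tool_rot': array([-3.09212798e+00, -5.46376557e-01,  1.34058278e-04]), 'contact_force': array([ 1.14023049, -0.21133716, -0.00919957]), 'wrist_torque': array([ 0.02283816, -0.00213352,  0.02038361]), 'grip_force': 0.0, 'opening': 0.08504871478310998} 0.0726
```

View pics/scene0.png

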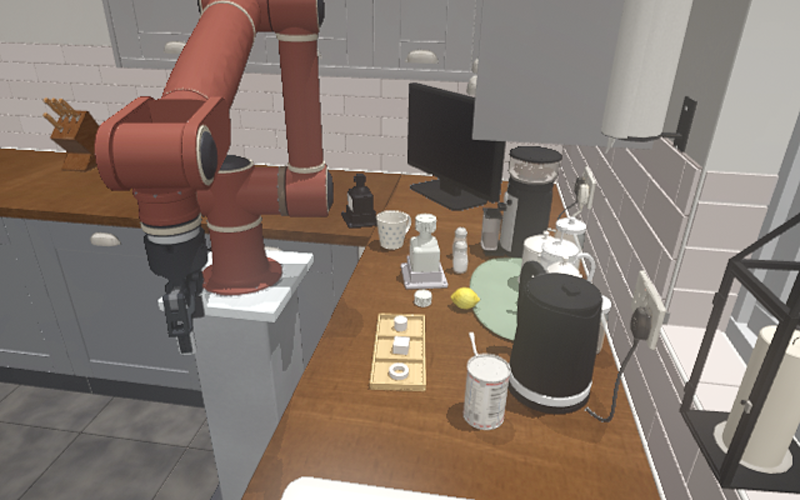

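View pics/top0.png

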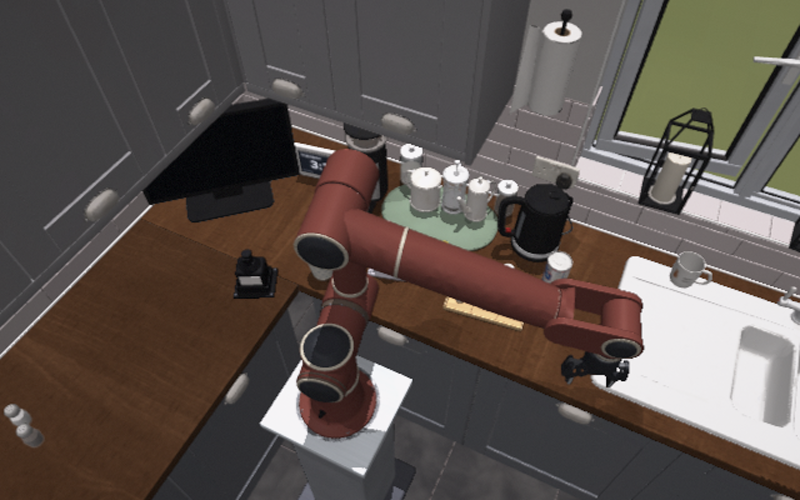

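The scene view (800 px wide) shows the tray around (400,350), with the far object at (401,323), which looks round, then the square at (401,345) and the ring at (398,370). The bottle's cap is at (427,222), the mug at (392,228) and the loose small cap at (423,298). In the top view the arm hides these.

Run:
```python
from h import *
import pickle
D=pickle.load(open('d0.pkl','rb')); d=D['scene']
s=.8
for n,u,v,z in [('tabtop',401,319,.028),('sqtop',401,341,.028),('ring',399,368,.016),('trayTL',379,315,.016),('trayTR',424,315,.016),('trayBL',371,387,.016),('trayBR',426,388,.016),('captop',427,218,.174),('mugrim',393,216,.093),('spare',423,294,.02),('standL',404,287,0),('standR',447,283,0),('lemon',465,298,.025),('tin',488,362,.11),('mill',460,233,.09),('mill2',491,212,.09),('spoon',473,340,.005)]:
    print(n,atz(d,u*s,v*s,z).round(3))
im=d['image']
c=im[150:330,270:420]; c=cv2.resize(c,None,fx=3.3,fy=3.3,interpolation=cv2.INTER_CUBIC); cv2.imwrite('pics/c1.png',c); print(c.shape)
```

```text
tabtop [ 0.462 -0.18   0.028]
sqtop [ 0.475 -0.262  0.028]
ring [ 0.482 -0.336  0.016]
trayTL [ 0.407 -0.155  0.016]
trayTR [ 0.51  -0.136  0.016]
trayBL [ 0.438 -0.401  0.016]
trayBR [ 0.542 -0.386  0.016]
captop [0.489 0.07  0.174]
mugrim [0.37  0.257 0.093]
spare [ 0.497 -0.049  0.02 ]
standL [0.441 0.01  0.   ]
standR [0.551 0.051 0.   ]
lemon [ 0.601 -0.058  0.025]
tin [ 0.651 -0.408  0.11 ]
mill [0.572 0.179 0.09 ]
mill2 [0.658 0.352 0.09 ]
spoon [ 0.626 -0.2    0.005]
(594, 495, 3)
```

View pics/c1.png

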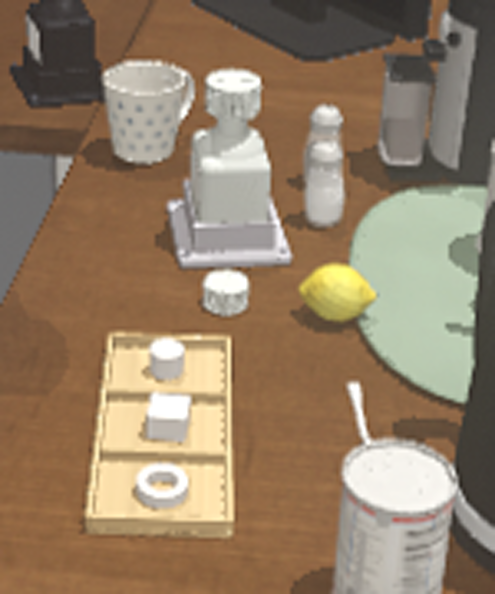

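The picture confirms that the round tablet is in the far compartment, and the mug's handle points away, to the right. I'll move to above the tablet and turn on the way.

Emit:
drive_tool(
  rows=[
    [[0.037,-0.03,0],0],
    [[0.037,-0.03,0],0],
    [[0.037,-0.03,0],0],
    [[0.037,-0.03,0],0],
    [[0.037,-0.03,0],0],
    [[0.037,-0.03,0],0],
    [[0.037,-0.03,0],0],
    [[0.037,-0.03,0],0],
    [[0.037,-0.03,0],0],
    [[0.037,-0.03,0],0],
  ],
  jaw=0,
)

```text
t: 1.15
tool_pos: [0.4594, -0.1766, 0.3038]
tool_rot: [3.093, 0.546, 0.0]
contact_force: [0.4, -0.3, -1.0]
opening: 0.0857
grip_force: 0.0
```

Emit:
drive_tool(
  rows=[
    [[0,0,0],-0.135],
    [[0,0,0],-0.135],
    [[0,0,0],-0.135],
    [[0,0,0],-0.135],
    [[0,0,0],-0.135],
    [[0,0,0],-0.135],
    [[0,0,0],-0.135],
    [[0,0,0],-0.135],
    [[0,0,0],-0.135],
    [[0,0,0],-0.135],
  ],
)

```text
t: 2.15
tool_pos: [0.4588, -0.1784, 0.3035]
tool_rot: [-2.067, -2.365, 0.0]
contact_force: [-0.7, -0.0, -0.1]
opening: 0.0855
grip_force: 0.0
```

Run:
```python
from h import *
d=cam('wrist'); import pickle; pickle.dump(d,open('d1.pkl','wb'))
cv2.imwrite('pics/w1.png',d['image'])
o=ctrl.get_obs(); print(o['t'],o['q'],o['tool_pos'],o['tool_rot'],o['contact_force'], -d['R'].T@d['t'])
print(px(d,[.462,-.18,.028]))
```

```text
2.2 [-5.22170312e-01 -2.72895041e-01  1.91384807e+00 -1.30375763e-06
  1.50131834e+00 -6.60105549e-01] [ 0.4587867  -0.17839958  0.30350291] [-2.06263701e+00 -2.36874453e+00  2.07766483e-04] [-0.19899025  0.13154987 -0.7730207 ] [ 0.44919576 -0.1036882   0.37432051]
[319.94837368 176.19448873]
```

View pics/w1.png

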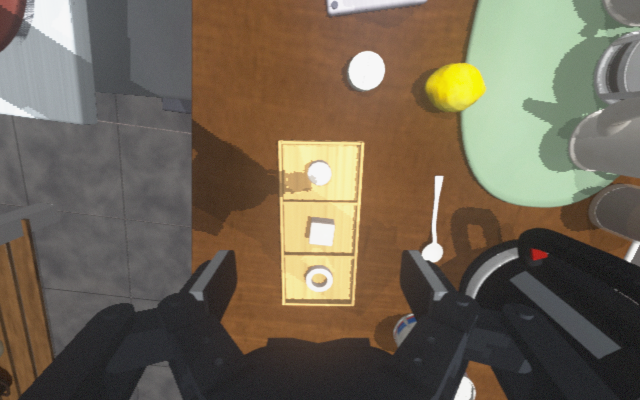

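The wrist view shows the tablet near (319,173), with the tray aligned to the picture's vertical. The loose cap is at (366,71) and the stand's edge is at the top. Next I'll measure the tablet.

Run:
```python
from h import *
import pickle
d=pickle.load(open('d1.pkl','rb')); im=d['image']
hsv=cv2.cvtColor(im,cv2.COLOR_BGR2HSV)
m=((hsv[...,1]<60)&(hsv[...,2]>120)).astype(np.uint8); m[:, :290]=0; m[:,350:]=0; m[:150]=0; m[198:]=0
n,l,s,c=cv2.connectedComponentsWithStats(m)
for i in range(1,n):
    if s[i,4]>30: print(s[i],c[i],atz(d,*c[i],.028),atz(d,*c[i],.016))
print(px(d,[.462,-.18,.004]), px(d,[.475,-.18,.028])-px(d,[.445,-.18,.028]))
for p in [(279,141),(363,141),(355,304),(283,304)]: print(atz(d,*p,.016).round(3))
for p in [(330,12),(424,2)]: print(atz(d,*p,.02).round(3))
```

```text
[307 160  25  26 481] [319.17463617 172.57172557] [ 0.4604065  -0.17554913  0.028     ] [ 0.46079496 -0.17803911  0.016     ]
[319.83389979 172.26738405] [23.68435045  3.16774101]
[ 0.406 -0.145  0.016]
[ 0.51  -0.131  0.016]
[ 0.542 -0.37   0.016]
[ 0.434 -0.385  0.016]
[0.448 0.001 0.02 ]
[0.547 0.024 0.02 ]
```

Emit:
drive_tool(
  rows=[
    [[0.001,0.002,0.02],0],
    [[0,0,0.04],0],
    [[0,0,0.04],0],
    [[0,0,0.04],0],
    [[0,0,0.03],0],
    [[0,0,0.01],0],
    [[0,0,0],0],
    [[0,0,0],0],
  ],
  jaw=0.4,
  grip_force=25,
)

```text
t: 3.0
tool_pos: [0.4618, -0.1778, 0.1255]
tool_rot: [2.073, 2.357, 0.001]
contact_force: [-0.0, -0.9, 0.5]
opening: 0.0515
grip_force: 0.0
```

Run:
```python
from h import *
d=cam('wrist'); import pickle; pickle.dump(d,open('d2.pkl','wb'))
cv2.imwrite('pics/w2.png',d['image'])
o=ctrl.get_obs(); print(o['tool_pos'],o['opening'])
print(px(d,[.4605,-.177,.028]))
```

```text
[ 0.46212212 -0.17798956  0.12613027] 0.05116110954311694
[314.98650451 231.48133642]
```

View pics/w2.png

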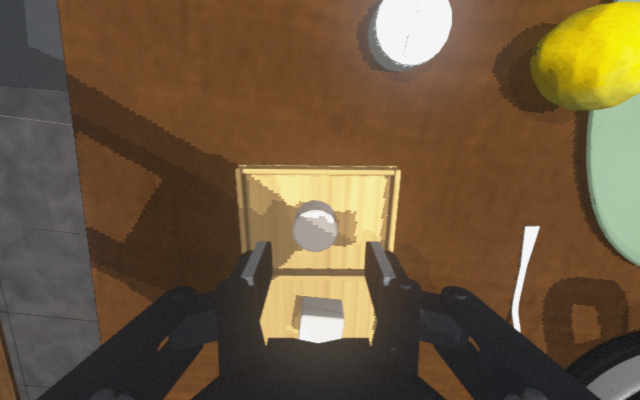

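The tablet is at (315,228), centred between the fingers along the closing line. Now down and close.

Emit:
drive_tool(
  rows=[
    [[0,0,0.02],0],
    [[0,0,0.018],0],
    [[0,0,0.008],0],
    [[0,0,0],0],
    [[0,0,0],0],
  ],
)

```text
t: 3.55
tool_pos: [0.4616, -0.1777, 0.0792]
tool_rot: [2.072, 2.358, 0.001]
contact_force: [0.6, -0.6, -0.7]
opening: 0.0513
grip_force: 0.0
```

Emit:
drive_tool(
  rows=[
    [[0,0,0],0],
    [[0,0,0],0],
    [[0,0,0],0],
    [[0,0,0],0],
    [[0,0,0],0],
    [[0,0,0],0],
  ],
  jaw=1,
)

```text
t: 4.15
tool_pos: [0.4617, -0.1778, 0.0793]
tool_rot: [2.072, 2.358, 0.001]
contact_force: [-1.4, -0.1, 7.2]
opening: 0.0287
grip_force: 25.2
```

Emit:
drive_tool(
  rows=[
    [[0,0,-0.02],0],
    [[0,0,-0.04],0],
    [[0,0,-0.045],0],
    [[0,0,-0.045],0],
    [[0,0,-0.045],0],
    [[0,0,-0.04],0],
    [[0,0,-0.015],0],
    [[0,0,0],0],
  ],
)

```text
t: 4.95
tool_pos: [0.4616, -0.1777, 0.3306]
tool_rot: [2.07, 2.356, 0.002]
contact_force: [-0.0, 0.5, -0.0]
opening: 0.0286
grip_force: 24.9
```

Emit:
drive_tool(
  rows=[
    [[0.03,-0.003,0],0],
    [[0.045,-0.004,0],0],
    [[0.045,-0.004,0],0],
    [[0.045,-0.004,0],0],
    [[0.045,-0.004,0],0],
    [[0.045,-0.004,0],0],
    [[0.045,-0.004,0],0],
    [[0.045,-0.004,0],0],
    [[0.035,-0.003,0],0],
    [[0.02,-0.001,0],0],
  ],
)

```text
t: 5.95
tool_pos: [0.3728, 0.2168, 0.3243]
tool_rot: [-2.068, -2.361, 0.007]
contact_force: [0.9, -0.8, -0.8]
opening: 0.0291
grip_force: 24.9
```

Emit:
drive_tool(
  rows=[
    [[0,0,0],0],
    [[0,0,0],0],
  ],
)

```text
t: 6.15
tool_pos: [0.374, 0.2147, 0.3253]
tool_rot: [-2.071, -2.36, 0.006]
contact_force: [0.4, -0.6, 0.1]
opening: 0.0287
grip_force: 24.9
```

Run:
```python
from h import *
d=cam('wrist'); import pickle; pickle.dump(d,open('d3.pkl','wb'))
cv2.imwrite('pics/w3.png',d['image'])
o=ctrl.get_obs(); print(o['tool_pos'],o['tool_rot'],o['opening'],o['grip_force'],o['q'])
print(px(d,[.37,.257,.093]))
```

```text
[0.37434356 0.21425549 0.32585097] [-2.0732575  -2.35874069  0.00506649] 0.029060622002944517 24.883433422073722 [ 3.47196638e-01 -4.49441939e-01  2.00976029e+00 -5.04442939e-04
  1.58467894e+00  2.18540022e-01]
[319.77835043 143.60930589]
```

View pics/w3.png

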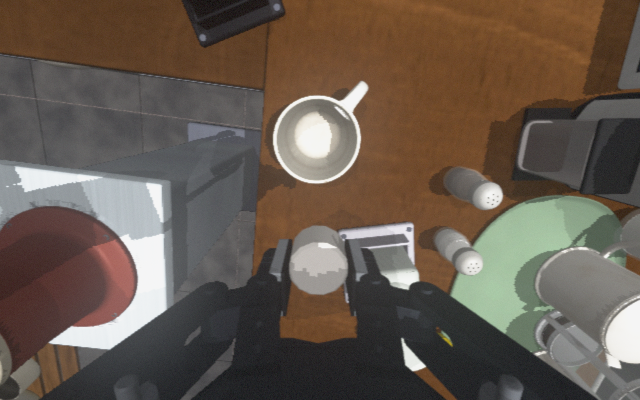

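The mug's rim circle is centred near (317.5,139.5), the handle points up and right, and the tablet is held at (318,258).

Run:
```python
from h import *
from scipy.spatial.transform import Rotation as Ro
import pickle
d=pickle.load(open('d3.pkl','rb'))
p=atz(d,317.5,139.5,.093); print(p)
o=ctrl.get_obs(); R=Ro.from_rotvec(o['tool_rot']).as_matrix()
print(R.T@(p-o['tool_pos']), o['tool_pos'])
```

```text
[0.36704617 0.26093008 0.093     ]
[ 0.04751159 -0.00050057  0.23279549] [0.37434356 0.21425549 0.32585097]
```

Emit:
drive_tool(
  rows=[
    [[0.02,0,0],0],
    [[0.02,0,0],0],
    [[0.007,0,0.01],0],
    [[0,0,0.03],0],
    [[0,0,0.04],0],
    [[0,0,0.04],0],
    [[0,0,0.025],0],
    [[0,0,0.015],0],
    [[0,0,0],0],
    [[0,0,0],0],
  ],
)

```text
t: 7.2
tool_pos: [0.3687, 0.2607, 0.1675]
tool_rot: [-2.075, -2.359, 0.002]
contact_force: [-0.5, 0.1, 0.3]
opening: 0.0291
grip_force: 24.9
```

Emit:
drive_tool(
  rows=[
    [[0,0,0.008],0],
    [[0,0,0],0],
  ],
)

```text
t: 7.4
tool_pos: [0.3687, 0.2613, 0.1599]
tool_rot: [2.074, 2.36, 0.0]
contact_force: [-0.0, 0.2, -0.7]
opening: 0.0292
grip_force: 24.9
```

Emit:
drive_tool(
  rows=[
    [[0,0,0],0],
    [[0,0,0],0],
    [[0,0,0],0],
    [[0,0,0],0],
    [[0,0,-0.02],0],
    [[0,0,-0.04],0],
    [[0,0,-0.045],0],
    [[0,0,-0.045],0],
    [[0,0,-0.02],0],
    [[0,0,0],0],
  ],
  jaw=0.5,
)

```text
t: 8.4
tool_pos: [0.3699, 0.2622, 0.3348]
tool_rot: [2.071, 2.358, 0.012]
contact_force: [-0.0, 0.1, -0.1]
opening: 0.0428
grip_force: 0.0
```

Emit:
drive_tool(
  rows=[
    [[-0.02,0,0],0],
    [[-0.04,0,0],0],
    [[-0.045,0,0],0],
    [[-0.035,0,0],0],
    [[-0.015,0,0],0],
    [[0,0,0],0],
    [[0,0,0],0],
  ],
  jaw=0,
)

```text
t: 9.1
tool_pos: [0.3882, 0.1079, 0.3286]
tool_rot: [-2.073, -2.358, 0.002]
contact_force: [0.2, -0.0, -0.5]
opening: 0.0852
grip_force: 0.0
```

Run:
```python
from h import *
d=cam('wrist'); import pickle; pickle.dump(d,open('d4.pkl','wb'))
cv2.imwrite('pics/w4.png',d['image'])
o=ctrl.get_obs(); print(o['tool_pos'],o['tool_rot'],o['opening'],o['q'])
print(px(d,[.367,.261,.093]),px(d,[.489,.07,.174]))
```

```text
[0.38823758 0.10827304 0.32884745] [-2.07218785e+00 -2.35929236e+00  1.51586301e-03] 0.08547920466920422 [ 8.66072571e-02 -5.33786337e-01  2.06148661e+00  4.11486380e-04
  1.61562227e+00 -4.27688156e-02]
[316.46338874  24.73254072] [423.70397862 258.83417868]
```

View pics/w4.png

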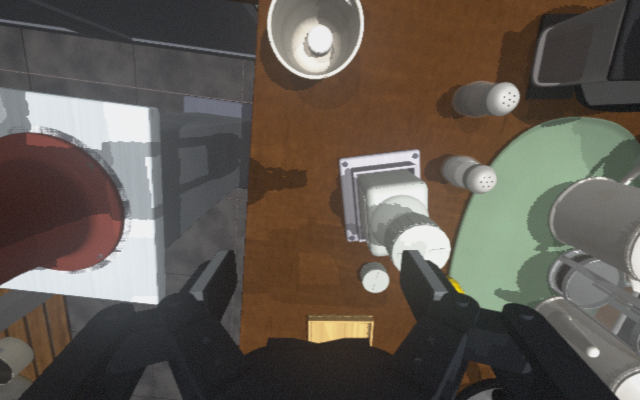

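The tablet is inside the upright mug at (320,39). The bottle's cap top is near (420,246), and the stand's back edge runs from (341,158) to (420,150).

Run:
```python
from h import *
from scipy.spatial.transform import Rotation as Ro
import pickle
d=pickle.load(open('d4.pkl','rb'))
p=atz(d,420,246,.174); print(p)
o=ctrl.get_obs(); R=Ro.from_rotvec(o['tool_rot']).as_matrix()
print(R.T@(p-o['tool_pos']), o['tool_pos'])
a,b,c=[atz(d,*q,.012) for q in((341,158),(420,150),(350,241))]
print(a,b,c,np.arctan2(*(b-a)[1::-1]),np.arctan2(*(a-c)[1::-1])-np.pi/2)
print(np.arctan2(R[1,1],R[0,1]))
im=d['image'][215:280,380:460]; cv2.imwrite('pics/c4.png',cv2.resize(im,None,fx=7,fy=7,interpolation=cv2.INTER_CUBIC))
```

```text
[0.48271643 0.08198648 0.174     ]
[-0.03833274  0.09056195  0.15467419] [0.38823758 0.10827304 0.32884745]
[0.41779497 0.12631176 0.012     ] [0.52300994 0.15105575 0.012     ] [0.45046834 0.00405979 0.012     ] 0.23097833834622328 0.2611585805291805
0.1293945708125565
```

View pics/c4.png

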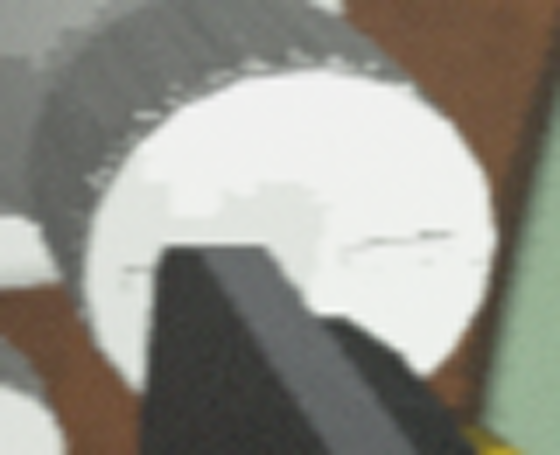

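Emit:
drive_tool(
  rows=[
    [[-0.011,0.023,0],-0.11],
    [[-0.011,0.025,0],0],
    [[-0.011,0.025,0],0],
    [[-0.006,0.024,0],0],
    [[0,0,0.02],0],
    [[0,0,0.025],0],
    [[0,0,0.015],0],
    [[0,0,0],0],
    [[0,0,0],0],
  ],
  jaw=0,
)

```text
t: 10.05
tool_pos: [0.4912, 0.0908, 0.27]
tool_rot: [-1.939, -2.471, 0.0]
contact_force: [-0.0, 0.1, -0.2]
opening: 0.0855
grip_force: 0.0
```

Run:
```python
from h import *
d=cam('wrist'); import pickle; pickle.dump(d,open('d5.pkl','wb'))
im=d['image'].copy()
o=ctrl.get_obs(); print(o['tool_pos'],o['tool_rot'],o['q'])
for r in (.026,):
  for a in np.arange(0,6.28,.2):
    q=px(d,[.4855+r*np.cos(a),.077+r*np.sin(a),.174]); cv2.circle(im,(int(q[0]),int(q[1])),0,(0,0,255),-1)
print(px(d,[.4855,.077,.174]))
cv2.imwrite('pics/w5.png',cv2.resize(im[120:370,180:460],None,fx=2.2,fy=2.2,interpolation=cv2.INTER_CUBIC))
```

```text
[0.49162844 0.09064409 0.27096896] [1.93911916e+00 2.47028962e+00 1.62368358e-03] [ 3.33243070e-02 -2.31765230e-01  1.93454416e+00  6.63956589e-05
  1.43728470e+00 -2.06455072e-01]
[303.79218774 250.62302112]
```

View pics/w5.png

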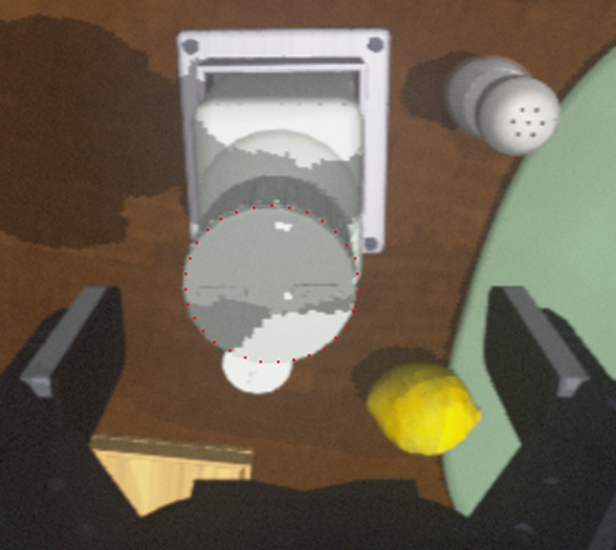

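The projected cap rim (red) falls on the cap, so (0.4855, 0.077) is right, and the bar lies along the closing line. I'll centre, descend and grip.

Emit:
drive_tool(
  rows=[
    [[-0.006,-0.005,0],0],
    [[-0.006,-0.004,0],0],
    [[0,0,0],0],
    [[0,0,0.02],0],
    [[0,0,0.02],0],
    [[0,0,0.014],0],
    [[0,0,0],0],
    [[0,0,0],0],
  ],
)

```text
t: 10.9
tool_pos: [0.4855, 0.0763, 0.2162]
tool_rot: [1.941, 2.47, 0.0]
contact_force: [0.3, 0.6, 0.2]
opening: 0.0853
grip_force: 0.0
```

Emit:
drive_tool(
  rows=[
    [[0,0,0],0],
    [[0,0,0],0],
    [[0,0,0],0],
    [[0,0,0],0],
    [[0,0,0],0],
    [[0,0,0],0],
  ],
  jaw=1,
  grip_force=80,
)

```text
t: 11.5
tool_pos: [0.4856, 0.0763, 0.2169]
tool_rot: [1.941, 2.47, -0.0]
contact_force: [-4.1, -1.1, 5.3]
opening: 0.05
grip_force: 82.5
```

Emit:
drive_tool(
  rows=[
    [[0,0,0.002],0],
    [[0,0,0.002],0],
    [[0,0,0.002],0],
    [[0,0,0],0],
    [[0,0,0],0],
  ],
)

```text
t: 12.0
tool_pos: [0.4856, 0.0763, 0.2114]
tool_rot: [1.94, 2.47, -0.0]
contact_force: [-5.2, -1.6, 7.5]
opening: 0.0505
grip_force: 83.0
```

Emit:
drive_tool(
  rows=[
    [[0,0,0.0015],0],
    [[0,0,0],0],
    [[0,0,0],0],
  ],
)

```text
t: 12.3
tool_pos: [0.4856, 0.0764, 0.2105]
tool_rot: [1.94, 2.47, -0.0]
contact_force: [-7.1, -1.6, 11.2]
opening: 0.0503
grip_force: 83.4
```

Emit:
drive_tool(
  rows=[
    [[0,0,0],-0.05],
    [[0,0,0],-0.1],
    [[0,0,0],-0.1],
    [[0,0,0],0],
  ],
)

```text
t: 12.7
tool_pos: [0.4858, 0.0766, 0.2106]
tool_rot: [1.615, 2.694, 0.002]
contact_force: [-6.0, 0.2, 9.9]
opening: 0.0504
grip_force: 83.3
```

Emit:
drive_tool(
  rows=[
    [[0,0,0],-0.11],
    [[0,0,0],-0.12],
    [[0,0,0],-0.12],
    [[0,0,0],-0.12],
    [[0,0,0],-0.12],
    [[0,0,0],-0.12],
    [[0,0,0],-0.12],
    [[0,0,0],-0.12],
    [[0,0,0],-0.11],
    [[0,0,0],-0.05],
  ],
)

```text
t: 13.7
tool_pos: [0.4865, 0.0771, 0.2108]
tool_rot: [-0.049, 3.138, 0.003]
contact_force: [-3.1, 3.0, 9.6]
opening: 0.0502
grip_force: 83.1
```

Run:
```python
from h import *
d=cam('wrist')
o=ctrl.get_obs(); print(o['t'],o['tool_pos'],o['tool_rot'],o['contact_force'],o['wrist_torque'],o['opening'])
cv2.imwrite('pics/w6.png',cv2.resize(d['image'][120:370,180:460],None,fx=2.2,fy=2.2,interpolation=cv2.INTER_CUBIC))
```

```text
13.75 [0.48651426 0.07712716 0.21079845] [-0.05000025  3.13761636  0.00317619] [-1.9673898   1.87376011  9.66523283] [ 0.38052348  0.48947161 -0.00917759] 0.050222546019640234
```

View pics/w6.png

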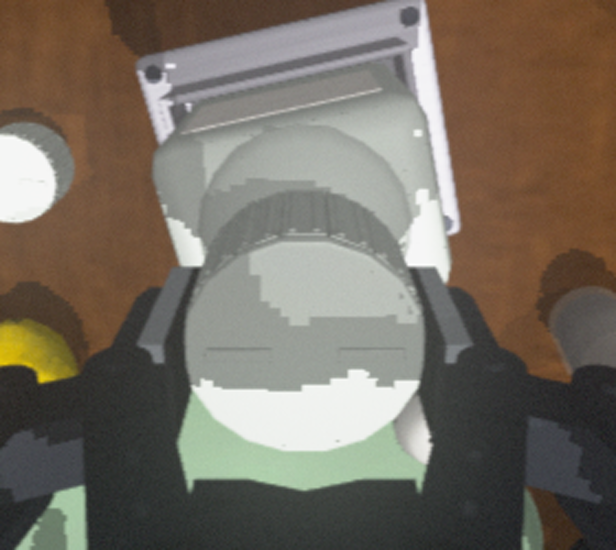

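The bar, at (305,352), still lies along the fingers, so the cap turned the full 78° with the gripper. Lifting.

Emit:
drive_tool(
  rows=[
    [[0,0,-0.004],0],
    [[0,0,-0.008],0],
    [[0,0,-0.012],0],
    [[0,0,-0.015],0],
    [[0,0,-0.015],0],
    [[0,0,-0.015],0],
    [[0,0,-0.012],0],
    [[0,0,-0.006],0],
    [[0,0,0],0],
    [[0,0,0],0],
  ],
)

```text
t: 14.75
tool_pos: [0.4852, 0.0764, 0.2949]
tool_rot: [0.044, -3.14, 0.0]
contact_force: [-1.1, 0.6, -1.2]
opening: 0.0504
grip_force: 82.9
```

Emit:
drive_tool(
  rows=[
    [[0,0,0],0],
    [[0,0,0],0],
    [[0,0,0],0],
    [[0,0,0],0],
    [[0,0,0],0],
  ],
)

```text
t: 15.25
tool_pos: [0.4854, 0.0764, 0.2953]
tool_rot: [0.044, -3.141, 0.0]
contact_force: [0.8, 0.4, -1.0]
opening: 0.0502
grip_force: 82.9
```

Run:
```python
from h import *
o=ctrl.get_obs(); print(o['t'],o['tool_pos'],o['tool_rot'],o['contact_force'],o['opening'],o['grip_force'])
d=cam('scene'); a=cv2.resize(d['image'][150:260,280:430],None,fx=4,fy=4,interpolation=cv2.INTER_CUBIC)
cv2.imwrite('pics/s7.png',a)
```

```text
15.25 [0.48536951 0.07639657 0.29526898] [ 4.43309568e-02 -3.14106754e+00  2.27537669e-06] [ 0.7672212   0.37383209 -0.96547569] 0.050208390669041765 82.86166022415273
```

View pics/s7.png

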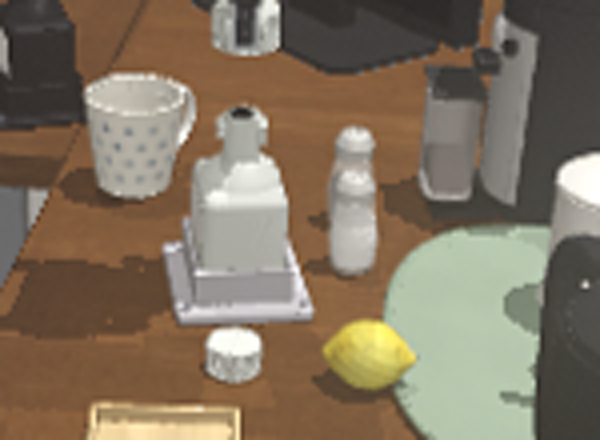

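The cap, at (246,25), is held well clear above the open neck at (243,115), and the mug stands upright at (138,135). Handing in.

```bash
python3 -c "
from station import ctrl
print(ctrl.finish_job())"
```

```text
the job is handed in; nothing more can be done
None
```

The job is handed in, with no verdict returned: the tablet is in the upright mug, and the cap came off after a 78° pressed turn and is held still about 7 cm above the bottle; nothing else appeared to have moved.

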